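Prop open the lid of the gauge soak chest

ROBOT

A 6-joint arm with a two-finger parallel gripper is mounted at the origin on the work surface. World frame = base frame: x ahead of the robot, y to its left, z up, the work surface at z = 0. Lengths are in mm, angles in rad, forces in N, time in s.
With the tool pointing down it reaches from about 300 to 775 mm from the base axis. Payload 14.6 kg.
Tool frame: the origin (TCP) lies on the centre line of the jaws, within the pads' length; the fingertips stand 19 mm ahead of it and the grasp point (between the pads) is the TCP (bot.tip_reach is the distance from the TCP to the fingertips, in mm); y points along the fingers, x is the direction in which the jaws open and shut, and the axes are right-handed (so a half turn about y gives the same grasp; the last joint's range is limited). The gripper opens to 85 mm and grips with 20 to 120 N. Pads are 22 mm wide; open, the fingers measure 114 mm over their backs; the gripper's body (76 mm by 85 mm) begins 54 mm behind the grasp point. The pads swing forward as they close: fully open they stand 13 mm farther back than shut.
Start: joints at [-1.393, 0.3, 1.521, -0, 1.321, -0.067], TCP at [133.293, -533.594, 250.281] pointing down, gripper open.
Joint ranges: [-3.03, 3.03], [-0.79, 2.21], [0.23, 2.52], [-1.04, 4.18], [0, 3.07], [-2.55, 2.55]. Speed limits (rad/s): [2.22, 2.22, 2.57, 3.14, 3.14, 3.14].

INTERFACE

Orientations are given as a unit quaternion [w, x, y, z].
In Python, from rig import bot gives the robot as it stands. Calls block until the motion is done:
- bot.move_to(position, orientation): joint-space move of the TCP to a pose.
- bot.servo_line(position, attitude=None, speed=150, until_force=None): straight line of the TCP; attitude=None keeps the orientation; speed is the mean speed in mm/s. With until_force (N) it stops when the force on the tool has changed by that much, and returns True; else False.
- bot.move_joints(angles): joint-space move.
- bot.move_gripper(opening, grip_force=None): finger opening in mm; grip_force is the grip in N (None keeps the last); returns when the fingers have stopped.
- bot.dwell(seconds).
- bot.ik(position, orientation): joint angles nearest the present ones, or None.
- bot.read_state(): the state.
- bot.read_camera(name): name is "side" or "top"; returns a dict with "image" (400x640x3 uint8, blue, green, red), "depth" (400x640 float32, mm along the optical axis (not along the pixel's ray), 0 where there is no reading), "fovy" (degrees; the focal length in pixels is half the picture's height over the tangent of half this angle, whatever the lens; pixels are square), "cx", "cy" (the principal point, pixels), "k1" (the pictures are not rectified: a ray, as slopes to the right and down, at radius r is drawn at 1 + k1 r^2 times it, then the intrinsics apply), "eye" and "attitude" of the camera in the world. Camera axes: x right, y down, z forward; pixel columns grow to the right and rows downward; lengths in mm; the calibration is good to about 2 mm. A picture is of the moment at which its call begins.
A pose or a line that the arm cannot do raises bot.MotionError and nothing moves.
- bot.finish_job(): hands the job in, once; it reports no verdict.
The state is a dict: "clock": time; "joint_positions": joint angles; "qvel": joint speeds; "effort": joint torques, N m; "ee_pos": TCP position; "tool_rot": TCP orientation; "ft_force": force on the tool from outside, world axes, zero at the start; "moment": the same for the moment, N m; "grip_width": finger opening in mm.
Only numpy, scipy, OpenCV 4.12 (cv2) and the standard library are available. Lean on these libraries where they do the work, as an engineer would, in place of code of your own. Each camera call takes 0.05 s, during which the arm holds its last target.

TASK

Open the soak chest of the master gauges so that they can come to room temperature: take the red handle of the prop rod, swing the rod down and raise the lid with it, feel along the side rail for the holding hole and stand the rod's foot at the bottom of it, so that the lid stays open by itself when you let go. Do it gently: never bang or force the foot against the rail, never let the lid fall, and leave everything else where it is.

Things in the scene. Friction and masses are not known exactly. Their poses are not given: they have to be found in the camera images.
- chest: Fixed insulated beige chest, 280 (x) by 280 (y) by 125 mm high, open on top under its lid, walls 16 mm. Origin: centre of its underside on the table; its own x points to the rear (hinge side), y to its left, z up. The prop rod and the seat rail are on its left-hand (+y) side.
- rail_mark (a point): Mark fixed to the chest on the line of the rail's top, chest x = -18, y = 165, z = 50 mm. The aluminium rail (24 high, 34 wide, flat top 50 mm above the table) runs along the chest's x below the rod, from 50 mm or more in front of this mark (-x) to 150 mm or more behind it, with one round blind hole in its top, 15 mm across, 12 mm deep; no other hole.
- hole_span (a point): Rearmost place the hole's centre can have: chest x = +2, y = 165, z = 50 mm. The rail is bolted on through slots and is itself not measured: the hole's centre lies anywhere from here to 40 mm further forward (chest x = -38), on the rod's plane y = 165. See it, or find it by sliding or probing with the rod's foot. Its floor is 38 mm above the table.
- lid_hinge (a point): Point on the axis of the lid's rear hinge, mid-width: 140 mm behind the chest's origin (chest +x), 125 mm above the table. The hinge axis is the chest's y.
- lid (a joint): Angle of the grey lid, rad: 0 shut, growing as the front edge rises, limit 1.3. The lid is 284 mm deep, 286 wide, 22 thick, 0.45 to 0.8 kg, and falls shut when nothing holds it up. With the rod's foot at the bottom of the hole it stands at 0.55 to 0.6 rad.
- prop (a joint): Angle of the prop rod against the lid, rad: 0 when it lies along the lid's edge pointing to the rear, growing as its foot swings down; limit 2.2. The rod's slope below level is this angle plus the lid's. The pivot is stiff (0.25 N m): the rod stays at the angle to the lid at which it is left.
- rod_pivot (a point): Pivot of the prop rod, on the left-hand edge of the lid (moves with the lid), in the rod's plane. Seen from the hinge axis in the lid's own frame it is 200 mm towards the front edge, 12 mm up and 165 mm to the left of mid-width. Axis: the chest's y.
- handle_mid (a point): Middle of the red handle, a freely revolving sleeve 20 mm thick and 74 mm long along the chest's y, standing out to the left of the rod; this point is 52 mm out from the rod, 155 mm from the pivot along the rod. A gripper closing across it along the chest's x need not turn with the rod: where the handle is held sets both the lid's and the rod's angle (two links, pivot kept high and forward).
- foot_tip (a point): Very end of the rod's foot: a steel rod 10 mm thick with a hemispherical end, 205 mm from the pivot along the rod (50 mm past the handle), at chest y = 165 mm. Seated in the hole this point is 38 mm above the table; standing on the rail, 50 mm.
- v_block_at (a point): Centre of a steel V-block, 70 x 50 x 45 mm, loose on the table to the left of the chest. Leave alone.
- ring_large: Steel setting ring, 76 mm across, 18 high, loose inside the chest; origin under its centre. Leave alone.
- ring_small: Steel setting ring, 56 mm across, 16 high, loose inside the chest; origin under its centre. Leave alone.
- plug_gauge: Double-ended plug gauge, 118 mm long, 22 thick, lying on the table; origin under its middle. Leave alone.
- block_case: Wooden gauge-block case, 160 x 100 x 35 mm; origin under its centre. Leave alone.
- micrometer: Outside micrometer lying on the table, about 170 x 55 x 18 mm; origin on the table at the middle of its gap. Leave alone.
- cleaner: White bottle, 60 mm across, 150 high; origin under its centre. Leave alone.
- square: Engineer's square lying on the table, stock 100 mm, blade 130 mm; origin under the stock's centre. Leave alone.

How it is judged (in metres and radians):
On the way, in this order (a step that is already met when the one before it is completed fails the run):
1. the lid is raised on the rod, its foot still above the hole (value of joint lid above 0.35 rad and z of foot_tip in the frame of chest above 0.045 m), for 0.2 s.
2. the foot stands at the bottom of the holding hole (value of joint lid above 0.5 rad and z of foot_tip in the frame of chest below 0.042 m), for 0.3 s.
At the end, for the whole second after the job is handed in: the lid stands open by itself (more than 0.5 rad) and at rest, the tip of the prop rod within 4 mm of the bottom of the holding hole, and nothing touches it (all of step 2 and z of foot_tip in the frame of chest above 0.034 m and x of foot_tip in the frame of chest between -0.045 and 0.009 m and angular speed of lid below 0.05 rad/s).
It fails at once if the rod's foot is banged or forced against the rail (more than 40 N) (contact force between prop and rail above 40 N).
It fails at once if the lid falls (it drops faster than 2 rad/s) (velocity of joint lid below -2 rad/s).
It fails at once if a bystander is moved by more than 20 mm (distance of any of v_block_at, ring_large, ring_small, plug_gauge, block_case, micrometer, cleaner, square from where it was at the start of the episode above 0.02 m).
It also fails if it takes over 51 s, if anything falls off the work surface, if the arm or the gripper's body presses on something with over 40 N, if the wrist force passes 120 N, or if a joint passes its speed limit or range.

## Working session

There is one attempt and no reset: what is moved stays moved. The work goes in short steps, each a Python script; the robot and the scene stay as the last script left them, time stands still between calls to the robot, and variables do not carry over. Pictures are saved under pics/ and viewed, and the job is handed in when it is done.

```bash
ls; mkdir -p pics; python3 - <<'E'
from rig import bot
import cv2,numpy as np,pickle
for n in("side","top"):
    c=bot.read_camera(n); cv2.imwrite(f"pics/{n}0.png",c["image"]); pickle.dump(c,open(f"{n}0.pkl","wb"))
    print(n,{k:v for k,v in c.items() if k not in("image","depth")})
s=bot.read_state();print(s)
E
```

```text
pics
side {'fovy': 46.359619801957365, 'cx': 326.87878276721693, 'cy': 198.33568761410555, 'k1': -0.025827833635862853, 'eye': array([118.90574653, 961.8897095 , 991.12339325]), 'attitude': array([ 0.08093601, -0.17091984,  0.88820677, -0.41871768])}
top {'fovy': 49.61342223978254, 'cx': 317.6444198958588, 'cy': 206.3245720132763, 'k1': 0.030078573367140413, 'eye': array([ 336.0383383 ,  -11.87568255, 1385.42737087]), 'attitude': array([ 0.04638555, -0.69993036,  0.71065779, -0.05395713])}
{'clock': 0.1, 'joint_positions': array([-1.39259583e+00,  3.00413077e-01,  1.52153543e+00,  6.24401770e-07,
        1.32073350e+00, -6.66088047e-02]), 'qvel': array([-9.63979892e-04, -2.55044558e-03, -1.94168131e-03,  2.35028021e-03,
       -1.38547678e-03,  5.60410145e-05]), 'effort': array([ 2.54324121e-03, -5.44378817e+01, -3.62369835e+01, -6.87422403e-05,
        3.02961686e-03, -8.98699227e-06]), 'ee_pos': array([ 133.26069046, -533.40224897,  249.77245017]), 'tool_rot': array([ 0.55756533, -0.55705155,  0.43549628, -0.43492236]), 'ft_force': array([ 0.25193715, -0.76599938,  0.15718809]), 'moment': array([0.00416686, 0.01544239, 0.01503617]), 'grip_width': 85.36187404589701}
```

View pics/side0.png

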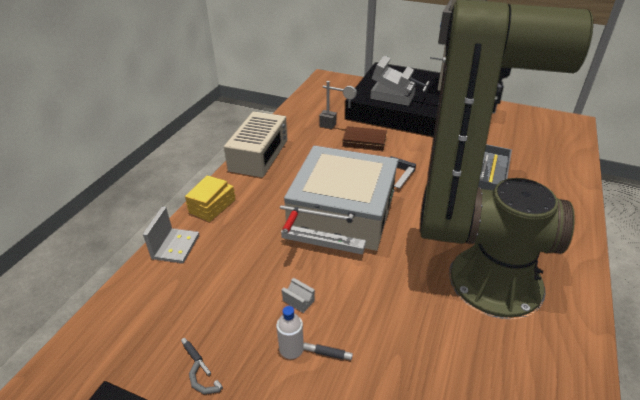

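View pics/top0.png

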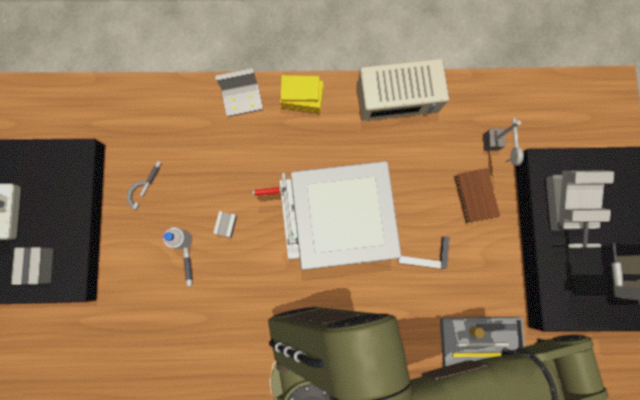

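The top view shows the chest at about (345,215), with its hinge side away from the robot. The red handle is at (267,191) and the rail is along column 290. Next I'll fit the chest frame.

```bash
cat > h.py <<'E'
import numpy as np,cv2,pickle
from scipy.spatial.transform import Rotation as R
def K(c):
    f=c["image"].shape[0]/2/np.tan(np.radians(c["fovy"]/2))
    return np.array([[f,0,c["cx"]],[0,f,c["cy"]],[0,0,1.]]),np.array([c["k1"],0,0,0,0.])
def rot(q): return R.from_quat(np.r_[q[1:],q[0]])
def rays(c,px):
    k,d=K(c)
    u=cv2.undistortPoints(np.array(px,float).reshape(-1,1,2),k,d)[:,0]
    return rot(c["attitude"]).apply(np.c_[u,np.ones(len(u))])
def onz(c,px,z):
    r=rays(c,px); return c["eye"]+r*((z-c["eye"][2])/r[:,2])[:,None]
def depthpts(c,px):
    px=np.atleast_2d(px); r=rays(c,px); d=c["depth"][px[:,1].astype(int),px[:,0].astype(int)]
    return c["eye"]+r*d[:,None]
def proj(c,P):
    k,d=K(c); Ri=rot(c["attitude"]).inv(); rv=Ri.as_rotvec(); t=-Ri.apply(c["eye"])
    return cv2.projectPoints(np.array(P,float).reshape(-1,1,3),rv,t,k,d)[0][:,0]
def tri(c1,p1,c2,p2):
    a=rays(c1,[p1])[0];b=rays(c2,[p2])[0];A=np.c_[a,-b]
    s=np.linalg.lstsq(A,c2["eye"]-c1["eye"],rcond=None)[0]
    x=c1["eye"]+a*s[0];y=c2["eye"]+b*s[1];return (x+y)/2,np.linalg.norm(x-y)
def load(n): return pickle.load(open(n,"rb"))
E
python3 - <<'E'
from h import *
c=load("top0.pkl");s=load("side0.pkl")
cv2.imwrite("pics/topz.png",cv2.resize(c["image"][145:285,215:415],None,fx=4,fy=4,interpolation=cv2.INTER_CUBIC))
cv2.imwrite("pics/sidez.png",cv2.resize(s["image"][140:260,265:425],None,fx=5,fy=5,interpolation=cv2.INTER_CUBIC))
# height map of the top view
yy,xx=np.mgrid[0:400,0:640]; P=depthpts(c,np.c_[xx.ravel(),yy.ravel()]).reshape(400,640,3)
m=((P[...,2]>138)&(P[...,2]<156)&(xx>270)&(xx<410)&(yy>150)&(yy<280)).astype(np.uint8)
m=cv2.morphologyEx(m,cv2.MORPH_OPEN,np.ones((7,7)))
print(m.sum(),P[m>0][:,2].mean(),np.std(P[m>0][:,2]))
cn=max(cv2.findContours(m,0,cv2.CHAIN_APPROX_NONE)[0],key=cv2.contourArea)[:,0]
W=onz(c,cn,147)[:,:2].astype(np.float32);print(cv2.minAreaRect(W)); print(cv2.boxPoints(cv2.minAreaRect(W)))
for n,cc in(("top",c),("side",s)):
    hsv=cv2.cvtColor(cc["image"],cv2.COLOR_BGR2HSV)
    m=cv2.inRange(hsv,(0,170,100),(6,255,255))|cv2.inRange(hsv,(174,170,100),(180,255,255))
    k,l,st,ce=cv2.connectedComponentsWithStats(m); i=1+np.argmax(st[1:,4]); print(n,st[i],ce[i], cv2.minAreaRect(np.argwhere(l==i)[:,::-1].astype(np.float32)))
print(P[191,262:275])
E
```

```text
9237 149.744248304989 2.497737550644401
((488.936767578125, -104.21054077148438), (283.29608154296875, 285.1641845703125), 5.827025413513184)
[[ 333.5449     23.253931]
 [ 362.49637  -260.4368  ]
 [ 644.3286   -231.67502 ]
 [ 615.3772     52.015717]]
top [255 187  24   9 135] [267.01481481 191.03703704] ((266.5136413574219, 191.1160430908203), (5.9589033126831055, 23.54351234436035), 83.2901611328125)
side [283 211  14  19 117] [290.18803419 219.92307692] ((290.1000061035156, 219.80001831054688), (6.260990142822266, 19.230182647705078), 26.56505012512207)
[[561.07482348 134.63624033 142.52503131]
 [560.73473795 131.54014329 144.18072296]
 [560.76752834 128.68466772 143.77673161]
 [561.04705158 125.97821373 142.00902574]
 [560.82765144 122.96401805 142.99817403]
 [561.2685527  120.34176351 140.33737974]
 [561.55575469 117.61864774 138.52534106]
 [561.48634013 114.68666554 138.68466227]
 [560.66625003 111.34338378 142.99597445]
 [561.27824566 108.7870425  139.38635413]
 [560.89892666 105.69536525 141.26033387]
 [560.09885676 102.3975556  145.46334985]
 [560.59789184  99.76488273 142.47716245]]
```

View pics/topz.png

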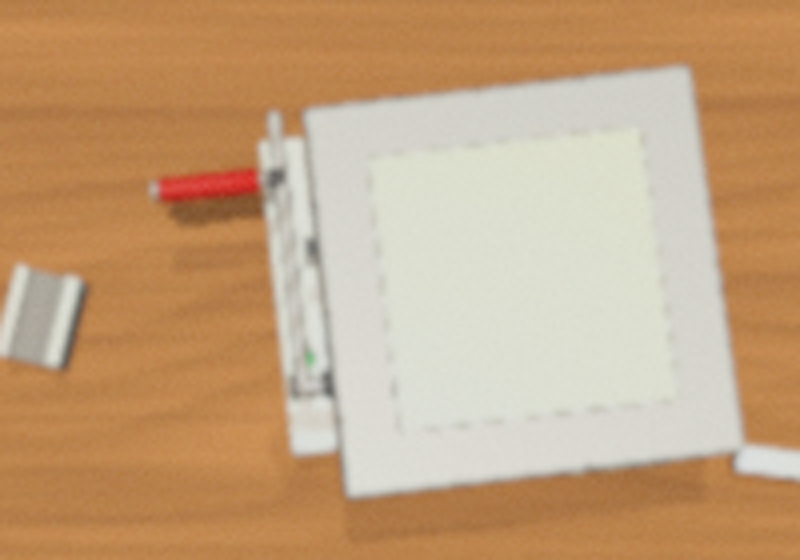

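View pics/sidez.png

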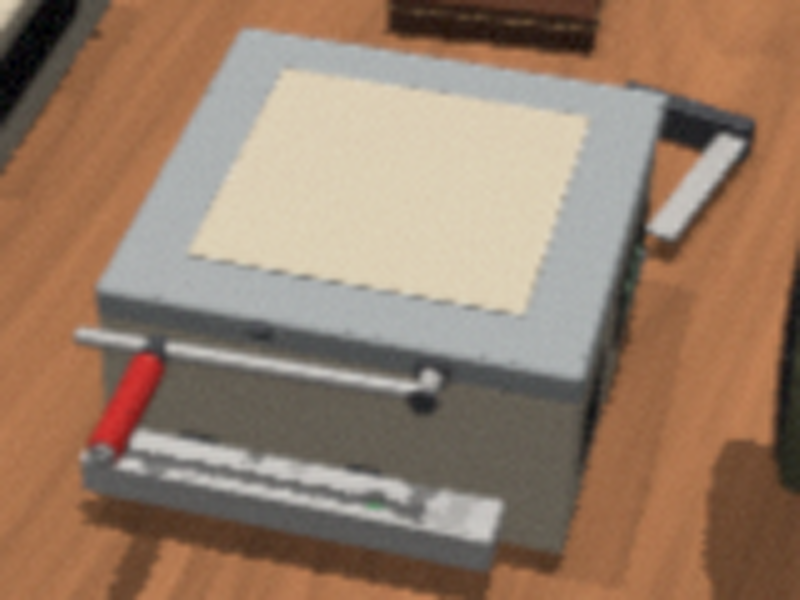

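```bash
python3 - <<'E'
from h import *
c=load("top0.pkl");s=load("side0.pkl")
p,e=tri(c,(266.5,191.1),s,(290.1,219.8));print("handle tri",p,e)
y=np.radians(5.827);ex=np.array([np.cos(y),np.sin(y)]);ey=np.array([-ex[1],ex[0]])
C=np.array([488.94,-104.21])
d=p[:2]-C;print("in lid frame",d@ex,d@ey)
P=depthpts(c,np.c_[np.arange(256,278),np.full(22,191)])[:,:2]-C;print((P@ex).round(1),(P@ey).round(1))
E
```

```text
handle tri [562.40302328 122.43633201 136.57292606] 1.5031243428131764
in lid frame 96.09373246253938 218.01690343334482
[97.9 97.9 97.1 97.5 97.  96.9 96.  95.4 95.1 95.1 94.6 94.8 94.8 94.4
 93.2 93.6 92.9 91.8 92.  91.5 91.6 91.6] [247.5 244.9 241.7 239.2 236.2 233.4 230.3 227.2 224.4 221.7 218.7 216.
 213.3 210.4 207.2 204.6 201.5 198.3 195.6 192.7 190.  187.2]
```

```bash
cat >> h.py <<'E'
YAW=np.radians(5.827);EX=np.array([np.cos(YAW),np.sin(YAW),0]);EY=np.array([-EX[1],EX[0],0]);EZ=np.array([0,0,1.])
O=np.array([488.94,-104.21,0])+1.1*EX+0.5*EY
def w(x,y,z): return O+x*EX+y*EY+z*EZ
def ch(p): d=np.asarray(p)-O; return np.array([d@EX,d@EY,d[2]])
def piv(a): return np.array([140-200*np.cos(a)+12*np.sin(a),125+200*np.sin(a)+12*np.cos(a)])
def rodpt(a,s,L): return piv(a)+L*np.array([np.cos(s),-np.sin(s)])
def ik2(hx,hz):
    # lid angle & rod slope from handle point
    from scipy.optimize import fsolve
    d=np.array([hx-140,hz-125]);D=np.hypot(*d);L1=np.hypot(200,12);L2=155
    th=np.arctan2(d[1],-d[0]); g=np.arccos(np.clip((L1**2+D**2-L2**2)/(2*L1*D),-1,1))
    a=th+g-np.arctan2(12,200); r=np.array([hx,hz])-piv(a); return a,np.arctan2(-r[1],r[0])
from scipy.spatial.transform import Rotation
QS=[]
for sg in(1,-1):
    M=np.c_[sg*EX,-EZ,np.cross(sg*EX,-EZ)]; q=Rotation.from_matrix(M).as_quat(); QS.append(np.r_[q[3],q[:3]])
E
python3 - <<'E'
from h import *
from rig import bot
print(ik2(*rodpt(.3,.8,155)))
for n in("top0","side0"):
    c=load(n+".pkl"); im=c["image"]; x0,y0=(265,160) if n=="top0" else (275,195)
    k=8 
    z=cv2.resize(im[y0:y0+75 if n=="side0" else y0+75, x0:x0+100],None,fx=k,fy=k,interpolation=cv2.INTER_CUBIC)
    for x in(-68,-38,-18,2,132):
        for yv in(148,182):
            u=proj(c,[w(x,yv,50)])[0]; cv2.circle(z,tuple(int(v) for v in (k*(u-[x0,y0]+.5))),3,(255,0,255),-1)
            print(n,x,yv,u.round(1))
    cv2.imwrite(f"pics/{n}r.png",z)
# v block
c=load("top0.pkl");print("vblock",ch(onz(c,[(225,224)],45)[0]))
for q in QS:
  for p in (w(95,225,220),w(95,225,137),w(-20,225,90),w(-20,225,170)):
    print(bot.ik(p,q))
E
```

```text
(np.float64(0.29999999999999993), np.float64(0.7999999999999999))
top0 -68 148 [297.3 245.1]
top0 -68 182 [286.3 246.4]
top0 -38 148 [296.2 235.4]
top0 -38 182 [285.3 236.7]
top0 -18 148 [295.5 229. ]
top0 -18 182 [284.6 230.3]
top0 2 148 [294.8 222.6]
top0 2 182 [283.9 223.9]
top0 132 148 [290.3 181.7]
top0 132 182 [279.5 182.9]
side0 -68 148 [353.4 237. ]
side0 -68 182 [350.6 245.1]
side0 -38 148 [343.3 235. ]
side0 -38 182 [340.4 243.1]
side0 -18 148 [336.7 233.7]
side0 -18 182 [333.6 241.7]
side0 2 148 [330.  232.4]
side0 2 182 [326.8 240.3]
side0 132 148 [287.9 224.1]
side0 132 182 [283.9 231.7]
vblock [ 23.44591827 363.40793661  45.        ]
[ 1.63722739e-01  3.83772322e-01  1.48083252e+00 -4.44089210e-16
  1.27698781e+00  6.20224030e-02]
[ 1.63722739e-01  4.72339158e-01  1.56064638e+00 -4.44089210e-16
  1.10860711e+00  6.20224030e-02]
[ 1.79189840e-01  3.21070250e-01  1.91351469e+00 -4.44089210e-16
  9.07007714e-01  7.74895049e-02]
[ 1.79189840e-01  1.95082516e-01  1.85209241e+00 -4.44089210e-16
  1.09441772e+00  7.74895049e-02]
None
None
None
None
```

```bash
ls -la pics
```

```text
total 2208
drwxr-xr-x 2 agent agent   4096 Dec  6 23:56 .
drwxr-xr-x 3 agent agent   4096 Dec  6 23:54 ..
-rw-r--r-- 1 agent agent 400153 Dec  6 23:54 side0.png
-rw-r--r-- 1 agent agent 348879 Dec  6 23:56 side0r.png
-rw-r--r-- 1 agent agent 437998 Dec  6 23:54 sidez.png
-rw-r--r-- 1 agent agent 400970 Dec  6 23:54 top0.png
-rw-r--r-- 1 agent agent 284640 Dec  6 23:56 top0r.png
-rw-r--r-- 1 agent agent 371714 Dec  6 23:54 topz.png
```

View pics/side0r.png

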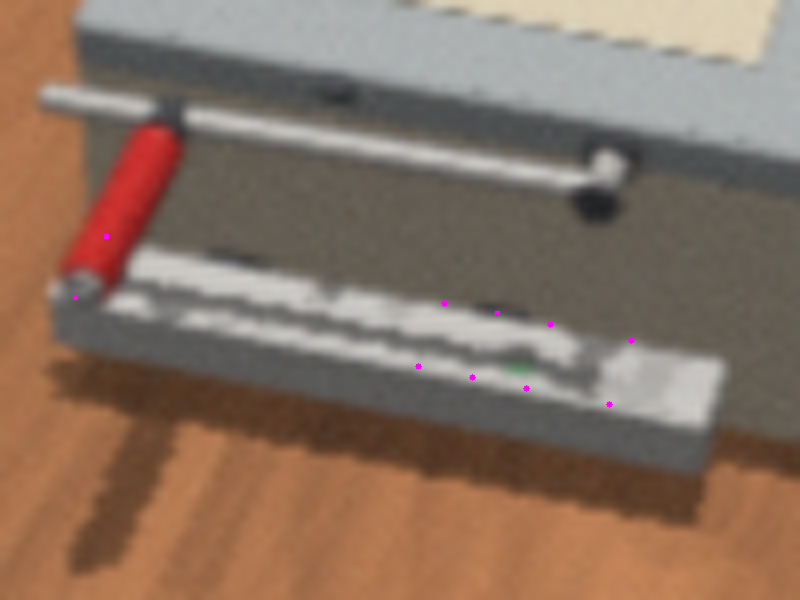

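View pics/top0r.png

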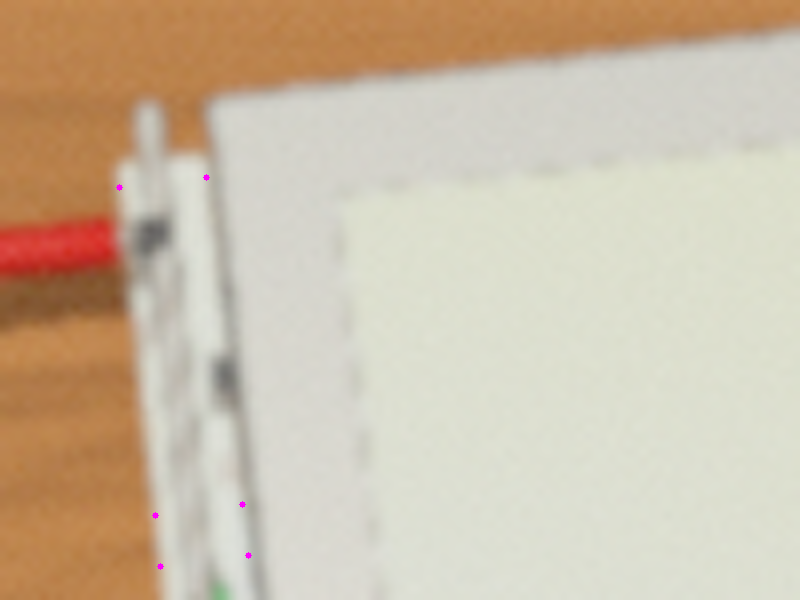

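Triangulated, the handle is within 1.5 mm of the model's (95, 217, 137). The rod's shadow hides the rail in these pictures. I'll triangulate the green spot, then go and grasp the handle.

```bash
python3 - <<'E'
from h import *
from rig import bot
c=load("top0.pkl");s=load("side0.pkl")
res=[]
for cc in(c,s):
    hsv=cv2.cvtColor(cc["image"],cv2.COLOR_BGR2HSV).astype(int); b=cc["image"].astype(int)
    g=b[...,1]-np.maximum(b[...,0],b[...,2]); sub=np.zeros_like(g); sub[180:260,270:360]=g[180:260,270:360]
    ys,xs=np.where(sub>15); ww=sub[ys,xs]; res.append((np.average(xs,weights=ww),np.average(ys,weights=ww))); print(res[-1],len(xs))
p,e=tri(c,res[0],s,res[1]);print("green",ch(p),e, ch(onz(c,[res[0]],50)[0]),ch(onz(s,[res[1]],50)[0]))
q=QS[0]
bot.move_gripper(60,50)
bot.move_to(w(95,224,240),q)
bot.servo_line(w(95,224,137),q,speed=120)
st=bot.read_state();print(st["clock"],ch(st["ee_pos"]),st["ft_force"])
cc=bot.read_camera("side");cv2.imwrite("pics/s1.png",cc["image"])
cc=bot.read_camera("top");cv2.imwrite("pics/t1.png",cv2.resize(cc["image"][100:300,180:440],None,fx=3,fy=3))
E
```

```text
(np.float64(292.29615384615386), np.float64(234.38846153846154)) 9
(np.float64(339.22641509433964), np.float64(240.66037735849056)) 5
green [-30.80087853 160.47671845  36.76551668] 3.074888753034972 [-33.41934519 159.71063682  50.        ] [-32.46866624 173.57670616  50.        ]
4.2667 [ 95.36917662 224.0297748  137.78795625] [ 0.11896136 -1.12255252 -0.10055572]
```

View pics/s1.png

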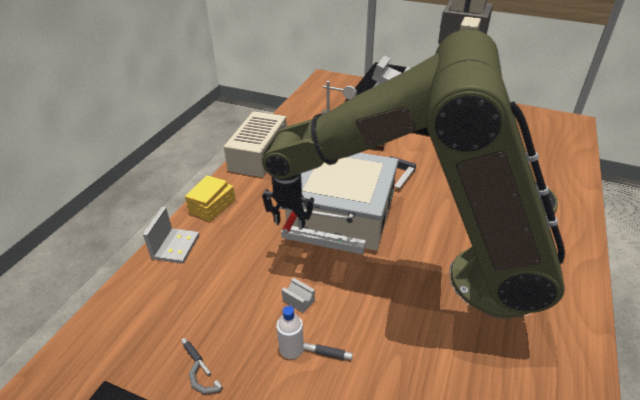

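View pics/t1.png

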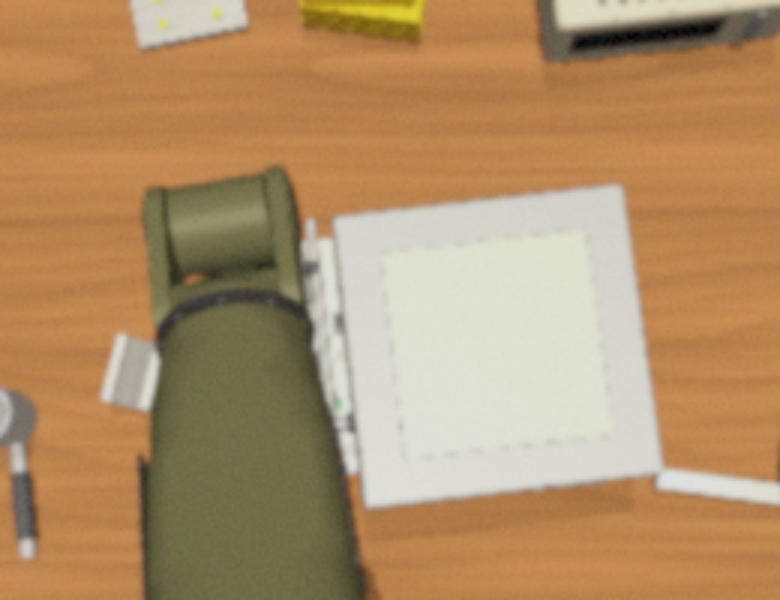

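```bash
python3 - <<'E'
from h import *
from rig import bot
c=bot.read_camera("side");pickle.dump(c,open("side1.pkl","wb"));t=bot.read_camera("top");pickle.dump(t,open("top1.pkl","wb"))
for u in [(275,160),(280,178),(287,182),(287,190),(300,180),(302,160),(285,205),(272,205),(302,210),(340,135),(400,110)]:
    print("s",u,ch(depthpts(c,[u])[0]).round())
for u in [(180+150//3,100+240//3),(180+60,100+75),(180+285//3,100+240//3),(180+300//3,100+300//3),(180+330//3,100+400//3),(180+345//3,100+450//3),(180+300//3,100+450//3)]:
    print("t",u,ch(depthpts(t,[u])[0]).round())
z=cv2.resize(c["image"][100:260,240:400],None,fx=5,fy=3.75) ;z=cv2.resize(c["image"][120:260,240:400],None,fx=4,fy=4,interpolation=cv2.INTER_CUBIC);cv2.imwrite("pics/s1z.png",z)
E
```

```text
s (275, 160) [ 94. 287. 381.]
s (280, 178) [ 89. 279. 325.]
s (287, 182) [ 83. 251. 294.]
s (287, 190) [ 81. 260. 276.]
s (300, 180) [ 60. 223. 285.]
s (302, 160) [ 32. 279. 388.]
s (285, 205) [ 99. 239. 206.]
s (272, 205) [148. 212. 173.]
s (302, 210) [ 61. 216. 179.]
s (340, 135) [-54. 276. 466.]
s (400, 110) [-175.  279.  545.]
t (230, 180) [ 77. 273. 412.]
t (240, 175) [ 89. 251. 399.]
t (275, 180) [ 63. 170. 422.]
t (280, 200) [ 14. 163. 436.]
t (290, 233) [-36. 162. 141.]
t (295, 250) [-82. 157.  51.]
t (280, 250) [-101.  168.  535.]
```

View pics/s1z.png

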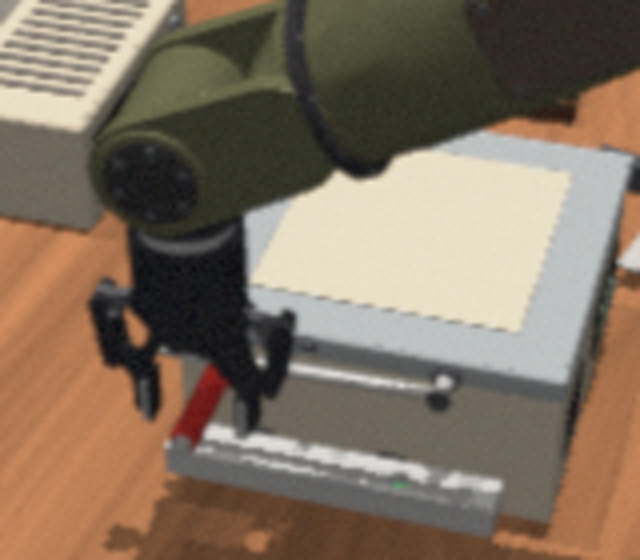

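Both views put the green spot at about chest x = -31 and z = 37, which is the hole floor's height, so the hole is probably near there. The fingers straddle the handle and there's enough clearance at the wrist. I'll grip and swing the rod down.

```bash
cat >> h.py <<'E'
YG=230
def off():
    try: return load("off.pkl")
    except Exception: return np.zeros(3)
def hw(a,s):
    p=rodpt(a,s,155); return w(p[0],YG,p[1])+off()
def rep(bot,tag=""):
    st=bot.read_state(); p=ch(st["ee_pos"]-off()); a,s=ik2(p[0],p[2]); f=rodpt(a,s,205)
    F=st["ft_force"]; print(tag,"t%.2f"%st["clock"],"tcp",p.round(1),"a %.3f s %.3f"%(a,s),"foot",f.round(1),"F(ch)",np.round([F@EX,F@EY,F[2]],1),"g",round(st["grip_width"],1)); return a,s,f
E
python3 - <<'E'
from h import *
from rig import bot
q=QS[0]
bot.servo_line(w(95,YG,137),q,speed=60)
bot.move_gripper(10,60)
rep(bot,"closed")
for s in(.1,.2,.3): 
    bot.servo_line(hw(0,s),q,speed=50); rep(bot,s)
c=bot.read_camera("side");cv2.imwrite("pics/s2z.png",cv2.resize(c["image"][120:260,240:400],None,fx=4,fy=4,interpolation=cv2.INTER_CUBIC))
E
```

```text
closed t5.17 tcp [ 95.4 230.  137.2] a 0.372 s 0.481 foot [139.8 114. ] F(ch) [ 5.1 -0.4 -1.7] g 18.0
0.1 t5.62 tcp [ 94.  230.  120.4] a 0.009 s 0.119 foot [143.7 114.5] F(ch) [ 5.9  0.8 -3.2] g 18.0
0.2 t6.08 tcp [ 91.4 230.  105.5] a 0.013 s 0.221 foot [140.2  94.5] F(ch) [-0.1  0.3 -2.6] g 17.9
0.3 t6.54 tcp [ 87.2 230.   90.7] a 0.013 s 0.321 foot [134.7  74.9] F(ch) [-6.4 -0.4 -0.5] g 17.7
```

View pics/s2z.png

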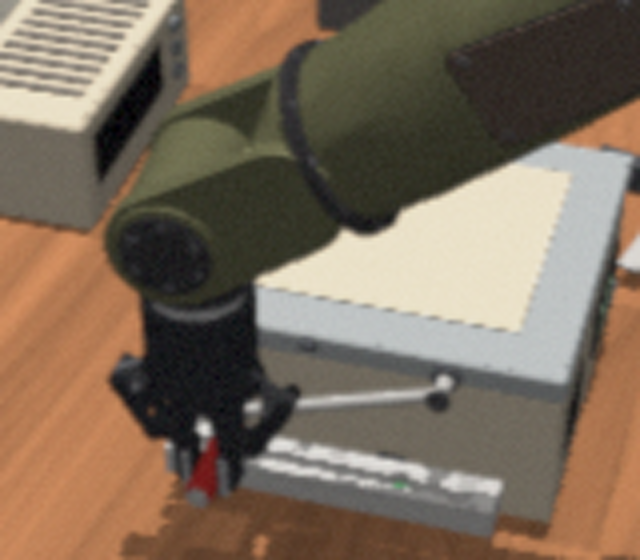

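The rod has swung down, the lid is still shut and the forces are small. Now I'll raise the lid with the foot about 16 mm above the rail.

```bash
python3 - <<'E'
from h import *
from rig import bot
q=QS[0]
for a in(.08,.16,.24,.32,.4,.5,.6):
    s=np.arcsin((piv(a)[1]-(72 if a<.1 else 66))/205)
    bot.servo_line(hw(a,s),q,speed=55); rep(bot,"%.2f %.2f"%(a,s))
c=bot.read_camera("side");pickle.dump(c,open("side3.pkl","wb"));cv2.imwrite("pics/s3.png",c["image"]);cv2.imwrite("pics/s3z.png",cv2.resize(c["image"][180:260,270:370],None,fx=7,fy=7,interpolation=cv2.INTER_CUBIC))
c=bot.read_camera("top");pickle.dump(c,open("top3.pkl","wb"));cv2.imwrite("pics/t3z.png",cv2.resize(c["image"][180:260,260:360],None,fx=7,fy=7,interpolation=cv2.INTER_CUBIC))
E
```

```text
0.08 0.41 t6.84 tcp [ 85.7 230.1  92.4] a 0.054 s 0.366 foot [132.4  74.5] F(ch) [13.9  1.4 -8.6] g 18.2
0.16 0.52 t7.09 tcp [ 80.3 230.   91.8] a 0.141 s 0.491 foot [124.4  68.2] F(ch) [13.9  1.2 -7.7] g 17.8
0.24 0.61 t7.34 tcp [ 76.9 230.   95.6] a 0.224 s 0.585 foot [118.6  68. ] F(ch) [13.5  0.7 -7.5] g 18.1
0.32 0.71 t7.59 tcp [ 73.1 230.   99.1] a 0.309 s 0.685 foot [111.9  67.5] F(ch) [11.8  1.1 -8.2] g 18.1
0.40 0.81 t7.84 tcp [ 68.8 230.  102.5] a 0.393 s 0.791 foot [104.   66.9] F(ch) [ 9.8  0.8 -8.4] g 17.8
0.50 0.94 t8.12 tcp [ 62.3 230.  106.4] a 0.496 s 0.931 foot [92.1 66.3] F(ch) [ 6.  -0.  -9.9] g 17.7
0.60 1.09 t8.45 tcp [ 53.3 230.  110.1] a 0.598 s 1.089 foot [76.5 65.8] F(ch) [ 2.9  1.  -9.5] g 17.9
```

View pics/s3.png

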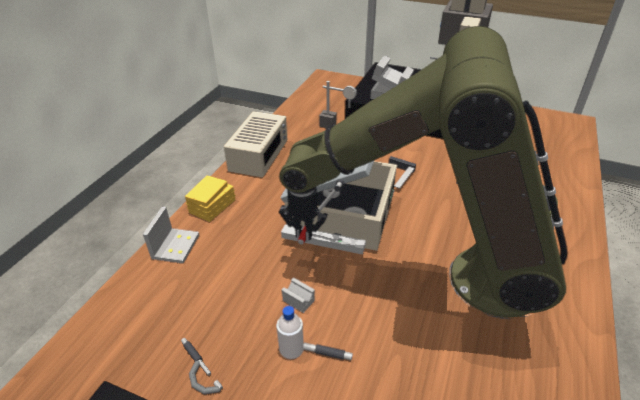

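View pics/s3z.png

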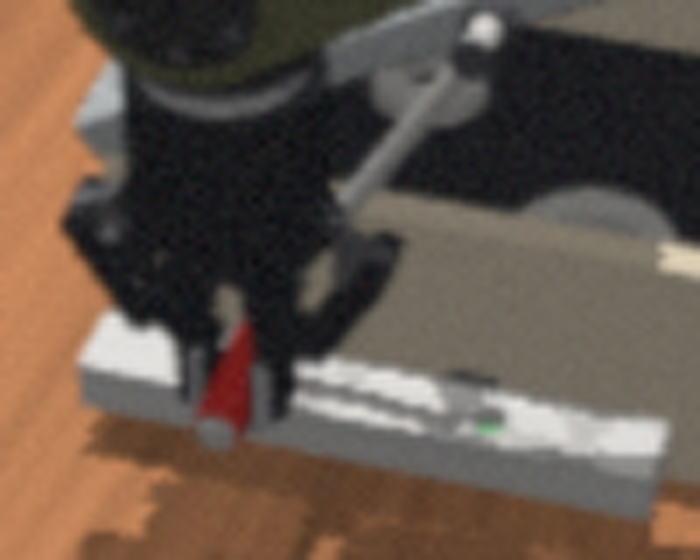

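View pics/t3z.png

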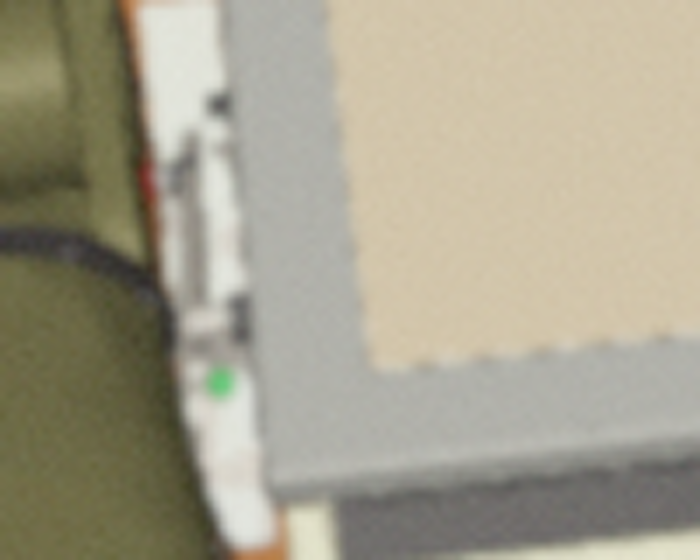

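The top view now shows the round green hole floor clear of the rod at about pixel (291.5, 234.5), and it is also visible in the side view. I'll locate it on z = 38 and check how far the actual pivot is from the model.

```bash
python3 - <<'E'
from h import *
for n in("top3","side3"):
    cc=load(n+".pkl"); b=cc["image"].astype(int); g=b[...,1]-np.maximum(b[...,0],b[...,2]); sub=np.zeros_like(g); sub[220:260,280:350]=g[220:260,280:350]
    ys,xs=np.where(sub>12); ww=sub[ys,xs]; u=(np.average(xs,weights=ww),np.average(ys,weights=ww))
    print(n,u,len(xs),ch(onz(cc,[u],38)[0]),ch(onz(cc,[u],50)[0]))
# pivot bright knob in side view
s=load("side3.pkl"); print("pivot model px",proj(s,[w(*[piv(.6)[0],165,piv(.6)[1]]),w(piv(.6)[0],178,piv(.6)[1])]), "seen ~",(486/7+270,28/7+180))
t=load("top3.pkl"); 
# rail extents in top image at y=165
for x in (-80,-31,): print(proj(t,[w(x,165,50)]))
from scipy.optimize import brentq
for xh in(-36,-33,-31,-28):
    a=brentq(lambda a:np.hypot(*(piv(a)-[xh,38]))-205,.4,.62); print(xh,a)
E
```

```text
top3 (np.float64(291.11001100110013), np.float64(234.23102310231022)) 23 [-31.50815923 163.79820534  38.        ] [-32.50854744 163.29130493  50.        ]
side3 (np.float64(339.33142857142855), np.float64(240.69142857142856)) 7 [-29.8792459  161.83363665  38.        ] [-32.78892758 173.6158502   50.        ]
pivot model px [[336.03510458 183.14240609]
 [334.72331024 186.09982259]] seen ~ (339.42857142857144, 184.0)
[[292.23419671 249.64590961]]
[[290.50629562 233.81066183]]
-36 0.5669759660689412
-33 0.5680414663176393
-31 0.5686176733301788
-28 0.5692754698702006
```

Both views agree: the hole is at chest x ≈ -31 and y ≈ 164 on the floor plane. I'll hover there and lower gently with a force stop.

```bash
cat >> h.py <<'E'
from scipy.optimize import brentq
def fk_foot(x,z):
    a=brentq(lambda a:np.hypot(*(piv(a)-[x,z]))-205,.3,.95); r=np.array([x,z])-piv(a); return a,np.arctan2(-r[1],r[0])
E
python3 - <<'E'
from h import *
from rig import bot
q=QS[0]
for x,z in((50,64),(25,62),(0,60),(-18,58),(-31,57)):
    a,s=fk_foot(x,z); print("plan",round(a,3),round(s,3)); bot.servo_line(hw(a,s),q,speed=50); rep(bot)
bot.dwell(.3);rep(bot,"hover")
a,s=fk_foot(-31,46)
print(bot.servo_line(hw(a,s),q,speed=10,until_force=7)); rep(bot,"down")
c=bot.read_camera("side");pickle.dump(c,open("side4.pkl","wb"));cv2.imwrite("pics/s4z.png",cv2.resize(c["image"][160:260,270:370],None,fx=6,fy=6,interpolation=cv2.INTER_CUBIC))
c=bot.read_camera("top");pickle.dump(c,open("top4.pkl","wb"));cv2.imwrite("pics/t4z.png",cv2.resize(c["image"][180:260,260:360],None,fx=7,fy=7,interpolation=cv2.INTER_CUBIC))
E
```

```text
plan 0.685 1.288
 t9.05 tcp [ 35.9 230.  111.9] a 0.685 s 1.288 foot [49.9 63.9] F(ch) [ 0.6  0.4 -7.5] g 17.8
plan 0.714 1.432
 t9.56 tcp [ 17.8 230.  111.5] a 0.714 s 1.434 foot [24.7 62. ] F(ch) [ 0.  -0.3 -6.8] g 18.1
plan 0.714 1.554
 t10.09 tcp [ -1.2 230.  110. ] a 0.713 s 1.557 foot [-0.5 60. ] F(ch) [-1.4 -0.1 -6.7] g 17.6
plan 0.697 1.631
 t10.53 tcp [-15.5 230.  107.8] a 0.696 s 1.634 foot [-18.6  57.9] F(ch) [-2.5 -0.3 -6.5] g 17.9
plan 0.684 1.686
 t10.88 tcp [-25.8 230.  106.6] a 0.683 s 1.688 foot [-31.6  56.9] F(ch) [-2.7  0.6 -5.1] g 18.0
hover t11.18 tcp [-25.3 230.  106.6] a 0.683 s 1.686 foot [-31.   56.9] F(ch) [-0.7  0.1 -5.5] g 17.9
False
down t12.43 tcp [-27.4 230.   95.9] a 0.617 s 1.643 foot [-31.  46.] F(ch) [ 0.6 -1.3 -5.7] g 17.8
```

View pics/s4z.png

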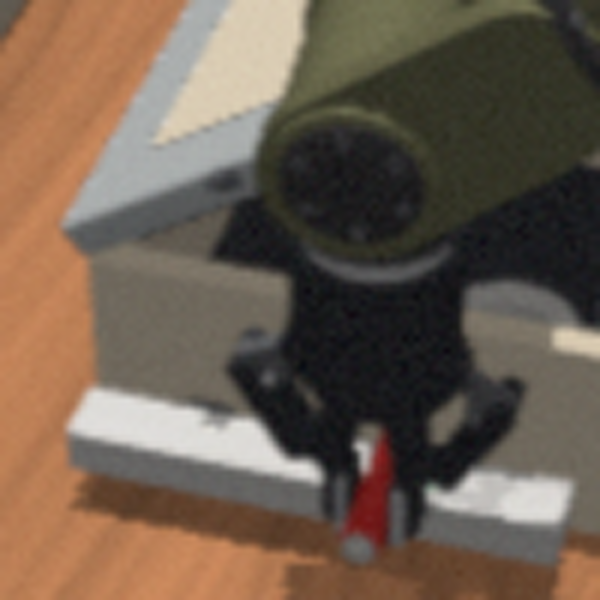

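View pics/t4z.png

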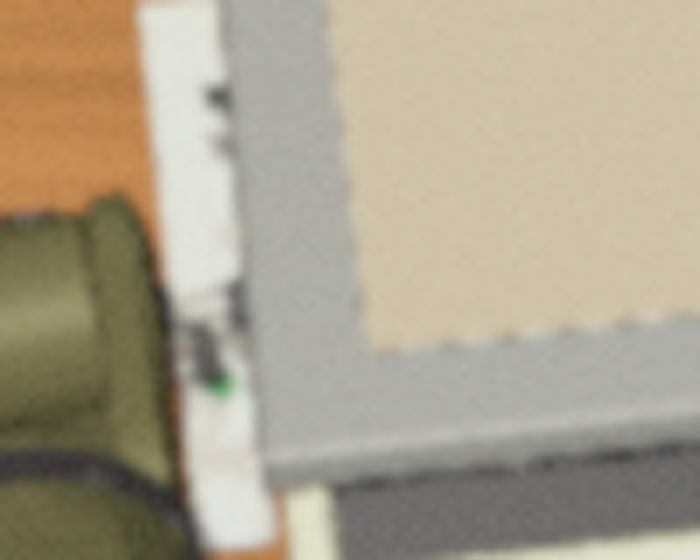

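No contact at the modelled 46 mm, so the foot is either in the hole or within the model error. I'll continue slowly, watching the force.

```bash
python3 - <<'E'
from h import *
from rig import bot
q=QS[0]
rep(bot)
for z in(43,41,39,37.5,36,35):
    a,s=fk_foot(-31,z)
    h=bot.servo_line(hw(a,s),q,speed=8,until_force=6); rep(bot,(z,h))
    if h: break
E
```

```text
t12.53 tcp [-27.4 230.   95.9] a 0.617 s 1.643 foot [-31.  46.] F(ch) [ 1.  -0.2 -4.6] g 18.1
(43, False) t13.06 tcp [-27.9 230.   92.9] a 0.599 s 1.632 foot [-31.  43.] F(ch) [ 1.7  0.2 -4.8] g 17.8
(41, True) t13.28 tcp [-28.  230.   92.1] a 0.594 s 1.628 foot [-30.8  42.2] F(ch) [0.4 1.  3.6] g 18.1
```

Contact came at the modelled 42 mm, which is ambiguous between the hole floor and the rim. I'll check the lid angle with a depth plane fit, then nudge sideways against the hole wall.

```bash
cat >> h.py <<'E'
def lidang(t):
    # cream panel plane fit
    yy,xx=np.mgrid[150:260:2,285:400:2]; px=np.c_[xx.ravel(),yy.ravel()]
    b=t["image"][px[:,1],px[:,0]].astype(int); m=(b[:,2]-b[:,0]>18)&(b[:,2]>150)&(b[:,2]-b[:,0]<70)
    P=np.array([ch(p) for p in depthpts(t,px[m])]); 
    for _ in range(4):
        A=np.c_[P[:,0],P[:,1],np.ones(len(P))]; k=np.linalg.lstsq(A,P[:,2],rcond=None)[0]; r=P[:,2]-A@k; P=P[abs(r)<max(2*r.std(),1)]
    return -np.arctan(k[0]),k[1],len(P),r.std(), k[0]*0+k[1]*0+k[2]
E
python3 - <<'E'
from h import *
from rig import bot
q=QS[0]
for n in("top0","top3","top4"): print(n,lidang(load(n+".pkl")))
t=bot.read_camera("top");print(lidang(t));
c0=bot.read_state()["ee_pos"]
for d in(+1,-1):
    h=bot.servo_line(c0+d*8*EX,q,speed=10,until_force=7); rep(bot,(d,h)); bot.servo_line(c0,q,speed=15); rep(bot,"back")
E
```

```text
top0 (np.float64(0.035801360784929896), np.float64(-0.012647031009006326), 92, np.float64(64.76960166341483), np.float64(50.405391385411576))
top3 (np.float64(0.547767084485871), np.float64(-0.00039498224165868123), 1021, np.float64(1.9689788072966925), np.float64(239.9348932469724))
top4 (np.float64(0.5877235628001222), np.float64(-0.0009275657986336228), 994, np.float64(1.972628351478166), np.float64(248.6736154461748))
(np.float64(0.5670572279429009), np.float64(-0.0008156559040912725), 1012, np.float64(2.1284043617734967), np.float64(244.12436471054255))
(1, True) t13.66 tcp [-27.8 230.   92. ] a 0.593 s 1.627 foot [-30.6  42. ] F(ch) [-3.8  0.1  6.7] g 18.3
back t13.91 tcp [-27.9 230.   92.2] a 0.595 s 1.629 foot [-30.8  42.3] F(ch) [-0.5  0.2  3.3] g 18.2
(-1, True) t14.24 tcp [-28.7 229.9  92.2] a 0.594 s 1.633 foot [-31.8  42.3] F(ch) [-2.1  0.2  2.4] g 18.3
back t14.49 tcp [-28.5 229.9  92. ] a 0.593 s 1.631 foot [-31.5  42.1] F(ch) [-5.9 -0.6  6.9] g 17.9
```

The lid measures 0.567 rad, against 0.569 expected with the foot on the floor and about 0.64 on the rail top. The foot is also held both ways along x. I'll press lightly once more, then release.

```bash
python3 - <<'E'
from h import *
from rig import bot
q=QS[0]
c0=bot.read_state()["ee_pos"]
h=bot.servo_line(c0-2.5*EZ,q,speed=6,until_force=8); rep(bot,("press",h)); print(bot.read_state()["ee_pos"]-c0)
bot.dwell(.3); rep(bot)
t=bot.read_camera("top");print(lidang(t))
bot.move_gripper(24); bot.dwell(.3); rep(bot,"loosened")
t=bot.read_camera("top");print(lidang(t)); pickle.dump(t,open("top5.pkl","wb"))
c=bot.read_camera("side");cv2.imwrite("pics/s5z.png",cv2.resize(c["image"][160:260,270:370],None,fx=6,fy=6,interpolation=cv2.INTER_CUBIC))
E
```

```text
('press', True) t14.78 tcp [-28.6 229.9  91.7] a 0.591 s 1.630 foot [-31.6  41.8] F(ch) [-3.2 -1.1 11.4] g 18.0
[-0.08340882 -0.01898095 -0.30363782]
 t15.07 tcp [-28.6 229.9  91.8] a 0.592 s 1.631 foot [-31.6  41.9] F(ch) [-3.6  0.  10.1] g 17.9
(np.float64(0.5651217558785641), np.float64(-0.002581352346538779), 991, np.float64(1.9090494553875208), np.float64(243.81647802573863))
loosened t15.66 tcp [-28.6 229.9  91.3] a 0.589 s 1.629 foot [-31.5  41.4] F(ch) [-0.3 -0.1  0.2] g 24.0
(np.float64(0.5680291633362025), np.float64(-0.0018660360001518939), 1001, np.float64(1.948285640346895), np.float64(244.1288433478883))
```

View pics/s5z.png

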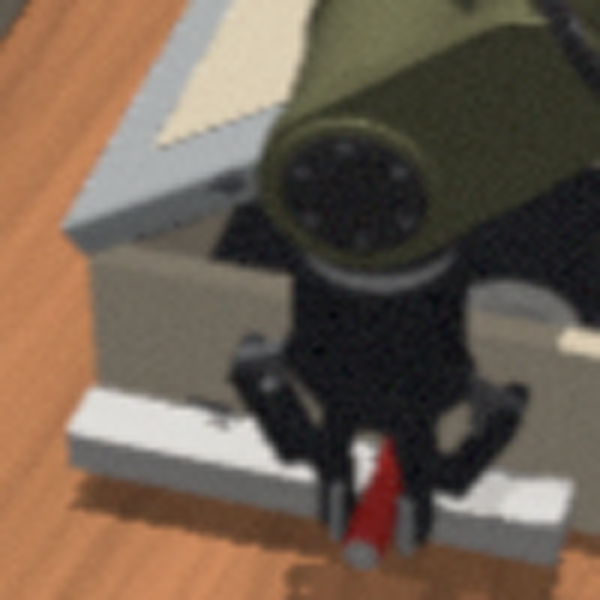

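The lid holds with the fingers loosened and about 0 N at the wrist. I'll open and retract.

```bash
python3 - <<'E'
from h import *
from rig import bot
q=QS[0]
bot.move_gripper(60); p=bot.read_state()["ee_pos"]
bot.servo_line(p+40*EZ,q,speed=60); 
bot.servo_line(p+180*EZ+60*EY,q,speed=150);bot.dwell(.2)
bot.move_to(np.array([150.,420,380]),bot.read_state()["tool_rot"]) if bot.ik(np.array([150.,420,380]),q) is not None else print("no ik")
rep(bot)
t=bot.read_camera("top");s=bot.read_camera("side");print(lidang(t)); pickle.dump((t,s),open("fin.pkl","wb"))
cv2.imwrite("pics/s6.png",cv2.resize(s["image"][130:260,250:430],None,fx=4,fy=4,interpolation=cv2.INTER_CUBIC));cv2.imwrite("pics/t6.png",t["image"])
E
```

```text
t19.82 tcp [-284.5  555.1  379.6] a 0.480 s -2.601 foot [-207.6  333.5] F(ch) [-0.3  0.3 -0.3] g 60.2
(np.float64(0.5682767193321031), np.float64(-0.0005249396260325057), 986, np.float64(1.8783196995986429), np.float64(244.14626479655317))
```

View pics/s6.png

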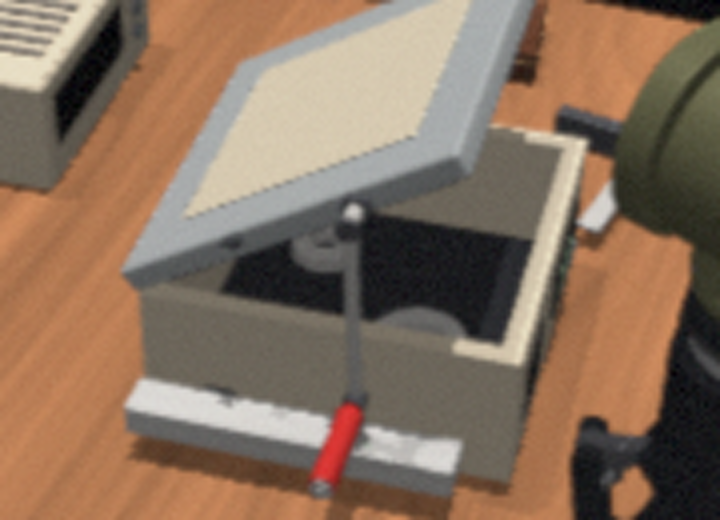

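View pics/t6.png

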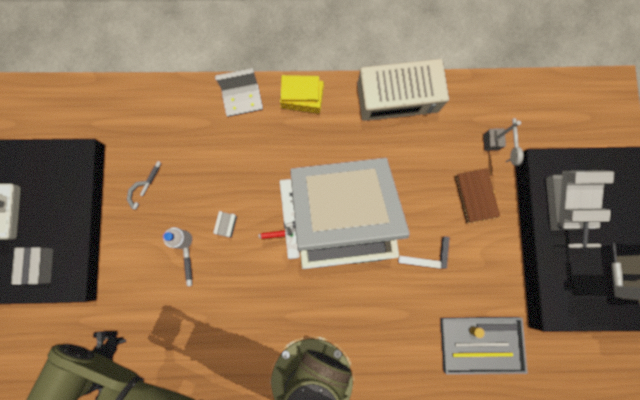

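```bash
python3 - <<'E'
from h import *
t,s=load("fin.pkl"); u=[]
for cc in(t,s):
    hsv=cv2.cvtColor(cc["image"],cv2.COLOR_BGR2HSV)
    m=cv2.inRange(hsv,(0,170,90),(6,255,255))|cv2.inRange(hsv,(174,170,90),(180,255,255))
    m[:150]=0;m[280:]=0
    k,l,st,ce=cv2.connectedComponentsWithStats(m); i=1+np.argmax(st[1:,4]); u.append(ce[i]); print(st[i],ce[i])
p,e=tri(t,u[0],s,u[1]);print(ch(p),e)
g0=load("top0.pkl")["image"]; 
d=cv2.absdiff(cv2.GaussianBlur(g0,(3,3),0),cv2.GaussianBlur(t["image"],(3,3),0)).max(2)
print({n:int(d[y-15:y+15,x-15:x+15].max()) for n,(x,y) in dict(vb=(225,224),clean=(174,238),plug=(187,268),mic=(140,188),case=(478,196),sq=(440,255)).items()})
E
```

```text
[262 231  23   8 128] [272.7421875 234.375    ]
[328 231  12  20 112] [334.27678571 240.42857143]
[-29.49353307 216.20902386  90.54655421] 0.8207067251854012
{'vb': 4, 'clean': 3, 'plug': 4, 'mic': 4, 'case': 5, 'sq': 5}
```

Triangulated, the handle is at z = 90.5 mm, against 88 expected with the foot seated and 100 on the rail top. The lid is steady at 0.568 rad, and the bystanders visible from above haven't changed. Handing in.

```bash
python3 - <<'E'
from rig import bot
print(bot.finish_job(), bot.read_state()["clock"])
E
```

```text
the job is handed in; nothing more can be done
the job is handed in; nothing more can be done
```

I raised the lid on the prop rod and stood the rod's foot in the holding hole. The lid stayed open by itself after I let go, and I handed the job in at about 20 s on the clock. `finish_job` reports no verdict.

**What I did:** I gripped the red handle, swung the rod down with the lid shut, and raised the lid with the foot about 16 mm clear of the rail. The hole's green floor was visible in the camera pictures at chest x ≈ -31 mm. I lowered the foot into it slowly with force stops, pressed it lightly, then released and backed off. The force readings at the wrist stayed below about 20 N at every check.

**Last checks that agreed:**
- **Lid angle:** a plane fit to the depth picture gave 0.568 rad both while still around the loosened handle and after backing off. The expected value with the foot seated is 0.569.
- **Foot held along the rail:** a light nudge each way along x was resisted within about 1 mm.
- **Other items:** the V-block, cleaner, plug gauge, micrometer, block case and square look unchanged from the start in the top view.

**Checks that disagreed or were not made:**
- **Foot height from the arm:** the arm's position put the foot at about 41.5 to 42 mm instead of 38, right at the 42 mm limit. The same model also read the lid angle about 0.03 rad too high, so I trusted the pictures.
- **Handle height:** the cameras gave 90.5 mm against 88 expected. That is nearer to seated than to the 100 mm it would be with the foot standing on the rail.
- **Setting rings:** I did not measure the two rings inside the chest; I only saw them lying in it at the end.

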